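# Hold the cross batten against the sprung rail for fastening

## Robot

A 6-joint arm with a two-finger parallel gripper is mounted at the origin on the work surface. World frame = base frame: x ahead of the robot, y to its left, z up, the work surface at z = 0. Lengths are in m, angles in rad, forces in N, time in s.
With the tool pointing down it reaches from about 0.275 to 0.775 m from the base axis. Payload 14.6 kg.
Tool frame: the origin (TCP) lies where the fingers leave the gripper's body, on its centre line; the fingertips stand 73 mm ahead of it and the grasp point (between the pads) lies 54 mm ahead of it; z points along the fingers, y is the line along which they close (so a half turn about z gives the same grasp; the last joint's range is limited). The gripper opens to 85 mm and grips with 20 to 120 N. Pads are 22 mm wide; open, the fingers measure 114 mm over their backs; the gripper's body (76 mm by 85 mm) begins 54 mm behind the grasp point. The pads swing forward as they close: fully open they stand 13 mm farther back than shut.
Start: joints at [-1.425, 0.263, -0.048, 1.259, 0, 1.415], TCP at [0.156, -0.501, 0.304] pointing down, gripper open.
Joint ranges: [-2.65, 2.65], [-0.89, 1.7], [-1.18, 1.37], [-2.13, 2.11], [-1.35, 1.29], [-3.14, 3.14]. Speed limits (rad/s): [1.89, 1.89, 2.57, 2.79, 3.14, 3.14].

## Interface

Orientations are given as a unit quaternion [w, x, y, z].
In Python, from station import robot gives the robot as it stands.
- The arm moves only by the tool servo_tool, never from a script. Its argument "motion" is text: rows parted by semicolons, each of 7 numbers parted by spaces: the shift along the tool's x, y, z in cm, then the turn, a rotation vector about the tool's x, y, z in degrees, then the finger opening in cm, from 0 to 8.54. A call has 1 to 8 rows; each row shifts and turns the commanded pose from where the row before left it, along the tool's axes as they then stand; what a row does not reach is not made up. A row lasts 1/8 s, in which the tool goes at most 62.5 mm and 10.7 degrees, less where a joint would pass 70% of its speed; a pose out of reach is approached as far as the arm can. A call is refused whole if a number of a shift passes 6.25 or a number of a turn 10.7, either way. A call with a gripper value outside its range is refused whole. The fingers move at their own pace and stop on an object; "newtons" is the grip in N (left out, the last holds). Time passes only in rows, so rows that do not move let the fingers close. It gives the time, the measured TCP pose, the force, the opening and the grip force at its end, in the units of the state.
- robot.get_state(): the state, without advancing time (a new reading comes with each control period).
- robot.read_camera(name): name is "scene" or "top" or "wrist"; returns a dict with "frame" (384x512x3 uint8, red, green, blue), "fov_y" (degrees; the focal length in pixels is half the picture's height over the tangent of half this angle, whatever the lens; pixels are square), "cx", "cy" (the principal point, pixels), "xyz" and "rotation" of the camera in the world. Camera axes: x right, y down, z forward; pixel columns grow to the right and rows downward; lengths in m; the calibration is good to about 2 mm. A picture is of the moment at which its call begins. There is no depth.
- robot.close_job(): hands the job in; it is judged then, once.
The state is a dict: "clock": time; "joint_positions": joint angles; "qd": joint speeds; "joint_efforts": joint torques, N m; "ee_pos": TCP position; "orientation": TCP orientation; "contact_force": force on the tool from outside, world axes, zero at the start; "ft_torque": the same for the moment, N m; "grip_width": finger opening in m; "gripper_force": force on a finger pad.
Only numpy, scipy, OpenCV 4.12 (cv2) and the standard library are available. Lean on these libraries where they do the work, as an engineer would, in place of code of your own. Each camera call takes 0.05 s, during which the arm holds its last target. There are 200 camera calls.

## Task

We are screwing together a wooden seed-tray stand: take the longer of the two loose battens, lay it flat on the plywood jig, square to the brown side rail and centred between the two blue lines, and press its end steadily against the rail so that the black pointer stands in the green zone of the gauge, never in the red. Keep it pressed like that for at least two seconds, and finish while still holding it there with the robot, so that I can drive the screw. Leave the offcut, the screw jar and the label pot where they are.

Things in the scene. Friction and masses are not known exactly. Their poses are not given: they have to be found in the camera images.
- batten: the longer batten, pale timber, loose, lying flat on the black bench at the start with nothing close beside it, to the robot's left or right; 200 x 38 x 38 mm, about 0.16 kg. Origin at the centre of its underside, x along its length, z up. Its two ends are alike
- jig: plywood jig fixed to the bench. Origin on its centre line, level with the bench; x along that line towards the rail (away from the robot), y left, z up. Bed top at z = 15 mm; bed 120 mm wide from x = -130 to +60 mm, then 220 mm wide to x = +240. Two thin blue lines along x, each 23 mm from the centre line. A batten pressed right has its origin near x = 20, y = 0, z = 15 mm
- gauge (a point): centre of the green strip of the gauge, 51 mm above the bench, on top of the grey spring housing at the jig's +y side beyond the rail (a second, plain housing stands at the -y side; both are 60 x 50 mm, tops 50 mm above the bench). The green is 20 mm long along x; white before it, red beyond; the rail's black pointer moves over them along the jig's x
- rail_face (a point): centre of the rail's near face, the one to press against, 34 mm above the bench; the brown timber side rail, 20 mm thick, 200 mm long (along the jig's y), 17 to 57 mm above the bench, rides on the jig. With the rail free this point is 100 mm from the jig's origin along the jig's x; it moves with the rail
- rail (a joint): how far the rail is pushed back along the jig's x, in m: 0 when free, end stop at 0.045. Springs push it back towards the robot with about 3 N at 0, rising by 0.4 N per mm (11 N at 0.020). The pointer is in the green from 0.010 to 0.030 and in the red beyond
- offcut: the short offcut, same pale timber, 120 x 38 x 38 mm, loose, lying on the bench on the other side from the batten; origin at the centre of its underside; not wanted, leave alone
- screw_jar: jar with yellow cap, 60 mm diameter, 75 mm tall, on the bench left of the jig; origin at the centre of its underside; leave alone
- label_pot: small terracotta pot with white plant labels, 84 mm diameter, about 120 mm tall, right of the jig; origin at the centre of its underside; leave alone
Things that resemble listed ones, but are neither listed nor needed, are in the scene too. What is shaped like the batten but purple is not meant.

How it is judged:
On the way:
1. the batten, held by the robot, flat, square and centred, presses the rail with the pointer in the green for two seconds (contact force between batten and rail between 5.5 and 17 N and value of joint rail between 0.0095 and 0.0305 m and velocity of joint rail between -0.01 and 0.01 m/s and angle between the x axis of batten and the x axis of jig, either way round below 0.09 rad and y of batten in the frame of jig between -0.01 and 0.01 m and z of batten in the frame of jig between 0.012 and 0.02 m and contact force between the fingers and batten above 2 N), for 2 s.
At the end, for the whole second after the job is handed in: The robot's fingers still hold or push the batten (over 2 N), which presses the rail with 5.5 to 17 N; the rail is still, pushed back 9.5 to 30.5 mm; the batten is flat on the bed (origin 12 to 20 mm above the bench), within 10 mm of the centre line and within 0.09 rad of square to the rail (all of step 1); the arm keeps its last pose, push and grip.
It fails at once if the pointer is driven well into the red (rail pushed back beyond 36 mm) (value of joint rail above 0.036 m).
It fails at once if the offcut, the screw jar or the label pot is shifted by more than 25 mm (distance of any of offcut, screw_jar, label_pot from where it was at the start of the episode above 0.025 m).
It also fails if it takes over 48 s, if anything falls off the work surface, if the arm or the gripper's body presses on something with over 40 N, if the wrist force passes 120 N, or if a joint passes its speed limit or range.

## Working session

There is one attempt and no reset: what is moved stays moved. The work goes in short steps, Python scripts to look and compute and a tool call to move; the robot and the scene stay as the last step left them, time stands still between calls to the robot, and variables do not carry over. Pictures are saved under pics/ and viewed, at most 10 in all, crops included, and the job is handed in when it is done.

Besides the shell and the picture viewer there is one more tool, called as name(argument=value, ...), one argument or row to a line, values as JSON. servo_tool: Moves the arm, as the interface text tells. Its arguments: {"type":"object","properties":{"motion":{"type":"string"},"newtons":{"type":"number"}},"required":["motion"]}

```bash
mkdir -p pics
cat > h.py <<'E'
import numpy as np, cv2, pickle
from station import robot
def shot(name,fn):
    c=robot.read_camera(name); cv2.imwrite(f'pics/{fn}.png',c['frame'][:,:,::-1]); pickle.dump(c,open(f'pics/{fn}.pkl','wb')); return c
def ray(c,u,v):
    f=c['frame'].shape[0]/2/np.tan(np.radians(c['fov_y'])/2)
    return np.array(c['rotation']).reshape(3,3)@np.array([(u-c['cx'])/f,(v-c['cy'])/f,1.])
def pt(c,u,v,z):
    d=ray(c,u,v); o=np.array(c['xyz']); return o+d*(z-o[2])/d[2]
def load(fn): return pickle.load(open(f'pics/{fn}.pkl','rb'))
E
python3 - <<'E'
from h import *
for n in ('top','scene'):
    c=shot(n,n+'0'); print(n,c['fov_y'],c['cx'],c['cy'],c['xyz'],np.array(c['rotation']).round(3).tolist(), c.keys())
a=cv2.imread('pics/top0.png'); cv2.imwrite('pics/top0b.png',cv2.resize(a,(800,600),interpolation=cv2.INTER_CUBIC))
print(robot.get_state())
E
```

```text
top 42.76020662514248 254.45432159792483 189.60564409571538 [0.27019608 0.01311971 1.69792321] [-0.04, 0.707, -0.705, 0.05] dict_keys(['frame', 'fov_y', 'cx', 'cy', 'xyz', 'rotation'])
scene 44.055410109296886 248.6622055255961 188.38571794886988 [ 1.47348152 -0.06298226  1.18933726] [-0.259, 0.681, 0.64, -0.243] dict_keys(['frame', 'fov_y', 'cx', 'cy', 'xyz', 'rotation'])
{'clock': 0.1, 'joint_positions': array([-1.42530453e+00,  2.63488820e-01, -4.88690973e-02,  1.25939594e+00,
        6.77054917e-06,  1.41551169e+00]), 'qd': array([ 0.00178113, -0.00224848,  0.0006666 , -0.00055664,  0.00054063,
       -0.00198546]), 'joint_efforts': array([ 4.98190595e-03, -6.38575959e+01,  3.85068011e+01,  9.87837673e-03,
        4.55087957e-06, -1.37155354e-08]), 'ee_pos': array([ 0.15551605, -0.50125546,  0.30346764]), 'orientation': array([-4.78742185e-04,  9.88712876e-01,  1.49821961e-01,  5.72945490e-06]), 'contact_force': array([ 0.49521556, -0.37524422,  0.17817404]), 'ft_torque': array([-0.04851847, -0.06406785, -0.02981934]), 'gripper_force': 0.0, 'grip_width': 0.08520224685070996}
```

View pics/top0b.png

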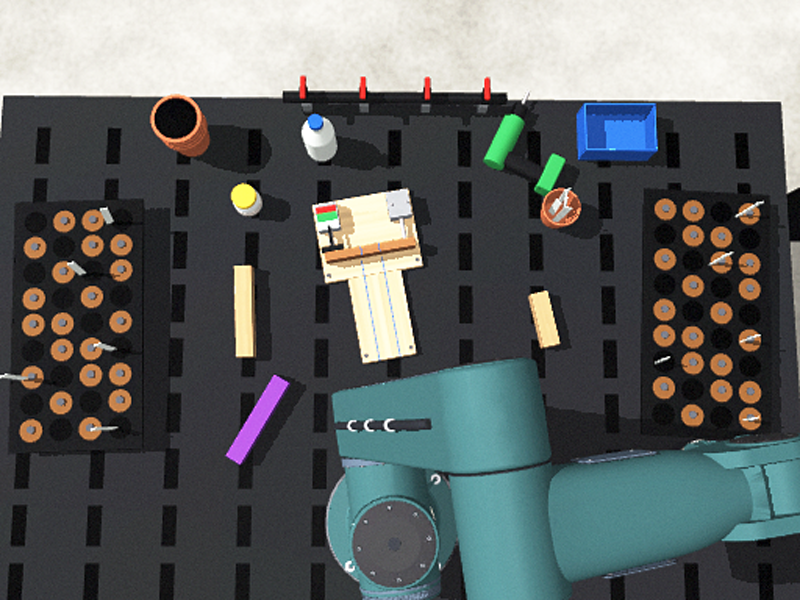

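View pics/scene0.png

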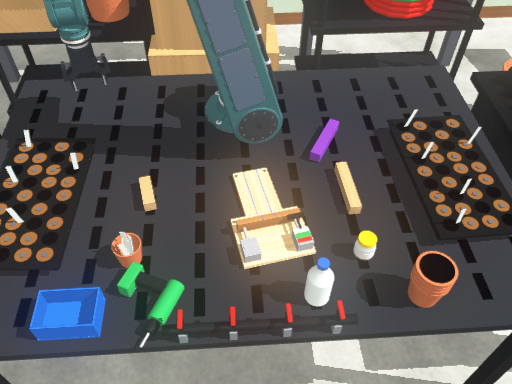

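Candidates, in pixels of the 800x600 top view: pale long piece (244,311), purple piece (257,420), which is excluded by colour, and short pale offcut (545,320). I choose the one at (244,311), since it is pale and longer. I'll check it in a close crop together with the jig.

```bash
python3 - <<'E'
s=open('h.py').read().replace("np.array(c['rotation']).reshape(3,3)@","rot(c['rotation'])@")
s+='''
from scipy.spatial.transform import Rotation as R
def rot(q): return R.from_quat([q[1],q[2],q[3],q[0]]).as_matrix()
'''
open('h.py','w').write(s)
a=cv2=None
import cv2
a=cv2.imread('pics/top0.png')[115:240,140:285]
cv2.imwrite('pics/crop0.png',cv2.resize(a,None,fx=4.8,fy=4.8,interpolation=cv2.INTER_CUBIC))
E
python3 - <<'E'
from h import *
c=load('top0'); print(c['xyz'],rot(c['rotation']).round(2).tolist())
for p in [(244,266),(244,356),(545,292)]: print(pt(c,p[0]*.64,p[1]*.64,.038))
E
```

```text
[0.27019608 0.01311971 1.69792321] [[0.0, -0.99, 0.13], [-1.0, -0.0, -0.01], [0.01, -0.13, -0.99]]
[0.54876311 0.32720366 0.038     ]
[0.35210375 0.32180791 0.038     ]
[ 0.49386232 -0.3322553   0.038     ]
```

View pics/crop0.png

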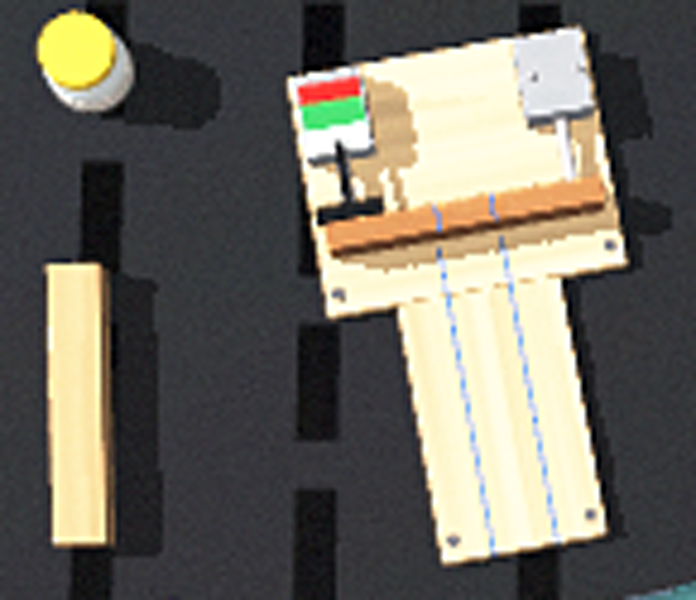

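```bash
cat >> h.py <<'E'
def fit2(J,W):
    J=np.array(J);W=np.array(W); jm,wm=J.mean(0),W.mean(0); A=J-jm;B=W-wm
    th=np.arctan2((A[:,0]*B[:,1]-A[:,1]*B[:,0]).sum(),(A*B).sum())
    Rm=np.array([[np.cos(th),-np.sin(th)],[np.sin(th),np.cos(th)]]); t=wm-Rm@jm
    return th,t,(W-(J@Rm.T+t))*1000
E
python3 - <<'E'
from h import *
c=load('top0'); P=lambda u,v,z: pt(c,(u+.5)/4.8-.5+140,(v+.5)/4.8-.5+115,z)[:2]
J=[(-.13,.06),(-.13,-.06),(.06,.11),(.06,-.11),(-.13,.023),(-.13,-.023)]
W=[P(*p,.015) for p in [(443,563),(607,532),(328,317),(628,265),(492,553),(556,541)]]
th,t,r=fit2(J,W); print('jig',th,np.degrees(th),t,r.round(1).tolist())
J=[(.1,.019),(.1,-.019),(-.1,-.019),(-.1,.019)]
W=[P(*p,.038) for p in [(45,264),(101,264),(109,545),(53,545)]]
th,t,r=fit2(J,W); print('batten',th,np.degrees(th),t,r.round(1).tolist())
s=robot.get_state(); print(rot(s['orientation']).round(3).tolist())
E
```

```text
jig 0.18157274964373282 10.403352229171412 [0.47865444 0.03269526] [[0.1, -0.9], [0.8, 0.2], [-0.9, -0.0], [-1.7, -0.3], [0.6, 0.7], [1.0, 0.3]]
batten 0.05386294275115881 3.0861192917961713 [0.45101267 0.32628111] [[1.0, 1.1], [-0.9, -0.7], [-1.1, -0.8], [0.9, 0.4]]
[[0.955, 0.296, -0.0], [0.296, -0.955, 0.001], [0.0, -0.001, -1.0]]
```

The close crop shows the batten as a clean pale piece, with its top corners at crop (45,264), (101,264), (109,545) and (53,545). That fits 200x38 mm to about 1 mm, and the jig fits to about 1.5 mm. I'll start with a small turn to find the sense of joint 6.

servo_tool(
  motion="0 0 0 0 0 -10 8.5; 0 0 0 0 0 0 8.5",
)

```text
clock: 0.35
ee_pos: [0.1555, -0.5013, 0.3036]
orientation: [-0.0, 0.972, 0.235, 0.0]
contact_force: [0.2, -0.2, -0.5]
grip_width: 0.0848
gripper_force: 0.0
```

```bash
python3 -c "
from h import *
s=robot.get_state();print(s['clock'],s['joint_positions'],s['ee_pos'],np.degrees(np.arctan2(*rot(s['orientation'])[[1,0],0])))"
```

```text
0.35 [-1.42527107e+00  2.63314221e-01 -4.86268363e-02  1.25939695e+00
  7.77216789e-06  1.24176232e+00] [ 0.15554399 -0.50132495  0.30364712] 27.190240559921676
```

servo_tool(
  motion="0 0 0 0 0 -10 8.5; 0 0 0 0 0 -10 8.5; 0 0 0 0 0 -10 8.5; 0 0 0 0 0 -10 8.5; 0 0 0 0 0 -10 8.5; 0 0 0 0 0 -10 8.5; 0 0 0 0 0 -10 8.5; 0 0 0 0 0 -10 8.5",
)

```text
clock: 1.35
ee_pos: [0.1555, -0.5014, 0.3037]
orientation: [-0.0, 0.593, 0.805, 0.0]
contact_force: [0.6, -0.8, 0.1]
grip_width: 0.085
gripper_force: 0.0
```

servo_tool(
  motion="0 0 0 0 0 -10 8.5; 0 0 0 0 0 -10 8.5; 0 0 0 0 0 -10 8.5; 0 0 0 0 0 -10 8.5; 0 0 0 0 0 -10 8.5; 0 0 0 0 0 -10 8.5; 0 0 0 0 0 -10 8.5; 0 0 0 0 0 -5.9 8.5",
)

```text
clock: 2.35
ee_pos: [0.1555, -0.5014, 0.3037]
orientation: [-0.0, -0.027, 1.0, 0.0]
contact_force: [-0.3, -0.2, 0.1]
grip_width: 0.0848
gripper_force: 0.0
```

servo_tool(
  motion="-3.5 4.5 0 0 0 0 8.5; -3.5 4.5 0 0 0 0 8.5; -3.5 4.5 0 0 0 0 8.5; -3.5 4.5 0 0 0 0 8.5; -3.5 4.5 0 0 0 0 8.5; -3.5 4.5 0 0 0 0 8.5; -3 4.5 0 0 0 0 8.5; -3 4.5 0 0 0 0 8.5",
)

```text
clock: 3.35
ee_pos: [0.4061, -0.1255, 0.304]
orientation: [0.0, -0.025, 1.0, -0.0]
contact_force: [0.2, -1.6, -1.5]
grip_width: 0.0852
gripper_force: 0.0
```

servo_tool(
  motion="-0.9 5.6 0 0 0 0 8.5; -0.9 5.6 0 0 0 0 8.5; -0.9 5.6 0 0 0 0 8.5; -0.9 5.6 0 0 0 0 8.5; -0.9 5.6 0 0 0 0 8.5; -0.9 5.6 0 0 0 0 8.5; -0.8 5.6 0 0 0 0 8.5; -0.7 5.6 0 0 0 0 8.5",
)

```text
clock: 4.35
ee_pos: [0.4497, 0.3259, 0.3038]
orientation: [0.0, -0.025, 1.0, -0.0]
contact_force: [0.6, -0.7, 0.6]
grip_width: 0.0851
gripper_force: 0.0
```

servo_tool(
  motion="0 0 4 0 0 0 8.5; 0 0 4 0 0 0 8.5; 0 0 2 0 0 0 8.5; 0 0 0 0 0 0 8.5",
)

```text
clock: 4.85
ee_pos: [0.4492, 0.3236, 0.2028]
orientation: [-0.001, -0.026, 1.0, -0.001]
contact_force: [-0.0, 0.2, -0.4]
grip_width: 0.0849
gripper_force: 0.0
```

Run:
```python
from h import *
c=shot('wrist','w0'); print(c['xyz'],rot(c['rotation']).round(2).tolist(),c['fov_y'])
s=robot.get_state(); print(s['ee_pos'],np.degrees(np.arctan2(*rot(s['orientation'])[[1,0],0])),s['joint_positions'])
```

```text
[0.38221626 0.32041715 0.27356839] [[-0.05, 0.96, 0.26], [1.0, 0.05, 0.01], [-0.0, 0.26, -0.97]] 59.54090545515202
[0.44976312 0.32383873 0.20394767] -177.01603837763514 [ 4.76985883e-01  3.61531789e-01 -1.80718300e-01  1.02932610e+00
  2.29559129e-05  4.24905810e-01]
```

View pics/w0.png

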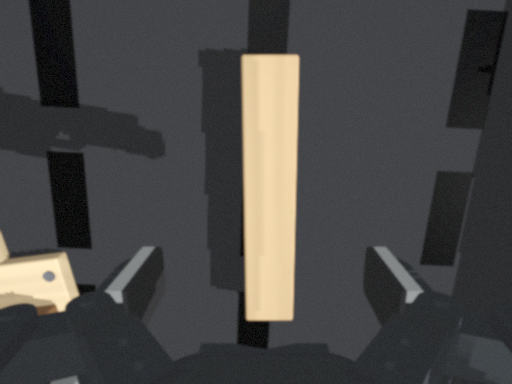

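The wrist view shows the batten between the open fingers, with its top face at (242,55), (299,55), (294,320) and (246,320).

Run:
```python
from h import *
c=load('w0')
J=[(-.1,.019),(-.1,-.019),(.1,-.019),(.1,.019)]
for o in ([(242,55),(299,55),(294,320),(246,320)],):
    W=[pt(c,*p,.038)[:2] for p in o]
    # image right=+y world
    J=[(-.1,-.019),(-.1,.019),(.1,.019),(.1,-.019)]
    th,t,r=fit2(J,W); print(np.degrees(th),t,r.round(1).tolist())
```

```text
3.125589466920415 [0.45022535 0.32864738] [[0.3, 0.4], [0.4, -0.4], [-0.3, 0.4], [-0.4, -0.4]]
```

servo_tool(
  motion="0 0.3 3 0 0 0 8.5; 0 0 4 0 0 0 8.5; 0 0 4 0 0 0 8.5; 0 0 1 0 0 0 8.5; 0 0 0 0 0 0 8.5",
)

```text
clock: 5.52
ee_pos: [0.4502, 0.3271, 0.0849]
orientation: [0.0, -0.027, 1.0, 0.0]
contact_force: [-0.1, -0.5, 1.1]
grip_width: 0.0849
gripper_force: 0.0
```

servo_tool(
  motion="0 0 0.7 0 0 0 8.5; 0 0 0 0 0 0 6; 0 0 0 0 0 0 4.5; 0 0 0 0 0 0 3.2; 0 0 0 0 0 0 3; 0 0 0 0 0 0 3; 0 0 0 0 0 0 3; 0 0 0 0 0 0 3",
  newtons=50,
)

```text
clock: 6.52
ee_pos: [0.4498, 0.327, 0.0774]
orientation: [0.0, -0.027, 1.0, 0.0]
contact_force: [-1.3, -0.9, 5.9]
grip_width: 0.0372
gripper_force: 51.0
```

servo_tool(
  motion="0 0 -3 0 0 0 3; 0 0 -4 0 0 0 3; 0 0 -3 0 0 0 3; 0.3 -5 0 0 0 0 3; 0.3 -5 0 0 0 0 3; 0.3 -5 0 0 0 0 3; 0.3 -5 0 0 0 0 3; 0.2 -5 0 0 0 0 3",
)

```text
clock: 7.52
ee_pos: [0.4491, 0.075, 0.1771]
orientation: [0.0, -0.027, 1.0, -0.0]
contact_force: [0.5, -0.4, -0.9]
grip_width: 0.0372
gripper_force: 50.8
```

servo_tool(
  motion="0.2 -5 0 0 0 -7.3 3; 0 0 0 0 0 0 3; 0 0 0 0 0 0 3",
)

```text
clock: 7.9
ee_pos: [0.45, 0.0266, 0.177]
orientation: [-0.0, -0.09, 0.996, 0.0]
contact_force: [-0.7, 0.8, -1.3]
grip_width: 0.0376
gripper_force: 51.1
```

Run:
```python
from h import *
c=shot('wrist','w1'); shot('top','top1')
s=robot.get_state(); print(s['ee_pos'],np.degrees(np.arctan2(*rot(s['orientation'])[[1,0],0])),s['joint_positions'],s['contact_force'],s['gripper_force'])
```

```text
[0.45002129 0.02730399 0.17686617] -169.55104215288543 [-1.20564584e-01  2.20550439e-01 -4.74886056e-01  8.75566949e-01
  1.45919289e-04 -3.02933301e-01] [-0.10743955  0.89790306 -1.93159927] 51.0677307844162
```

View pics/w1.png

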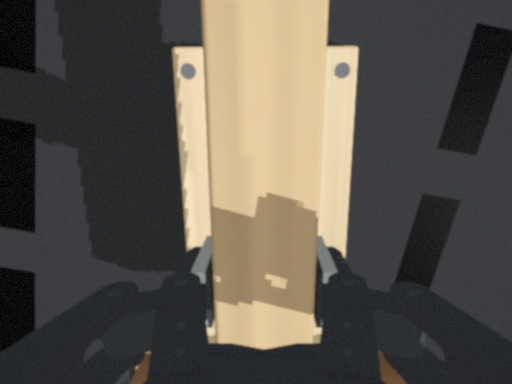

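The wrist view shows the near end of the jig bed, corners (173,47) and (358,46), under the held batten. The batten's top edges run (202,0)-(217,343) and (329,0)-(319,343).

Run:
```python
from h import *
c=load('w1'); s=robot.get_state(); tcp=s['ee_pos'][:2]
J=[(-.13,-.06),(-.13,.06)]  # image left = -y
A=pt(c,173,47,.015)[:2];B=pt(c,358,46,.015)[:2]
th,t,r=fit2(J,[A,B]); print('jig from end edge',np.degrees(th),t,r.tolist(),np.linalg.norm(A-B))
L=pt(c,187,248,.015)[:2];Rr=pt(c,346,254,.015)[:2]
for n,(p,q) in {'L':(A,L),'R':(B,Rr)}.items(): print(n,np.degrees(np.arctan2(*(q-p)[::-1])))
zt=tcp=None
zt=s['ee_pos'][2]-.0774+.038
l0,l1,r0,r1=[pt(c,u,v,zt)[:2] for u,v in [(202,0),(217,343),(329,0),(319,343)]]
for p,q in((l0,l1),(r0,r1)): print('batten edge',np.degrees(np.arctan2(*(q-p)[::-1])))
m0,m1=(l0+r0)/2,(l1+r1)/2; print('mid',m0,m1,np.linalg.norm(l0-r0),np.linalg.norm(l1-r1))
print('ang',np.degrees(np.arctan2(*(m1-m0)[::-1])))
for nm,th,t in(('top',np.radians(10.4),np.array([.4787,.0327])),('wrist',th,t)):
    Rj=np.array([[np.cos(th),-np.sin(th)],[np.sin(th),np.cos(th)]])
    print(nm,'batten y in jig',[((m-t)@Rj)[1] for m in(m0,m1)],'tcp',(s['ee_pos'][:2]-t)@Rj)
```

```text
jig from end edge 10.631995424726924 [0.47656942 0.03386568] [[-0.13504238680672742, 0.7193706562515917], [0.1350423868066719, -0.7193706562515917]] 0.1185361276185264
L 10.56409609585206
R 10.99848715282247
batten edge 10.356036442247946
batten edge 11.402154515857184
mid [0.35484095 0.01019928] [0.47132286 0.03258645] 0.03727270089765082 0.039439107439244205
ang 10.879268737838832
top batten y in jig [np.float64(0.00022786190746639304), np.float64(0.0012200327354170508)] tcp [-0.02918165 -0.00013031]
wrist batten y in jig [np.float64(-0.0008011758970994202), np.float64(-0.00028927214059599094)] tcp [-0.027303  -0.0015509]
```

servo_tool(
  motion="0 0 3 0 0 0 3; 0 0 3 0 0 0 3; 0 0 2 0 0 0 3; 0 0 0 0 0 0 3; 0 0 0.3 0 0 0 3; 0 0 0 0 0 0 3; 0 0 0 0 0 0 3",
)

```text
clock: 8.88
ee_pos: [0.4504, 0.0265, 0.0944]
orientation: [0.0, -0.091, 0.996, -0.0]
contact_force: [0.4, 0.6, -1.5]
grip_width: 0.0373
gripper_force: 51.0
```

servo_tool(
  motion="0 0 0.15 0 0 0 3; -1 0 0 0 0 0 3; -1 0 0 0 0 0 3; -0.6 0 0 0 0 0 3; -0.4 0 0 0 0 0 3; -0.4 0 0 0 0 0 3; 0 0 0 0 0 0 3; 0 0 0 0 0 0 3",
)

```text
clock: 9.88
ee_pos: [0.4812, 0.0323, 0.0924]
orientation: [-0.002, -0.091, 0.996, -0.001]
contact_force: [-18.0, -5.8, 21.6]
grip_width: 0.0371
gripper_force: 54.1
```

servo_tool(
  motion="0 0 -0.15 0 0 0 3; 0 0 0 0 0 0 3; 0 0 0 0 0 0 3",
)

```text
clock: 10.25
ee_pos: [0.4824, 0.0325, 0.0933]
orientation: [-0.001, -0.091, 0.996, -0.0]
contact_force: [-5.4, -3.0, -2.8]
grip_width: 0.0377
gripper_force: 50.9
```

Run:
```python
from h import *
for n in ('top','scene'): shot(n,n+'2')
a=cv2.resize(cv2.imread('pics/top2.png')[115:240,190:285],None,fx=4,fy=4,interpolation=cv2.INTER_CUBIC)
b=cv2.resize(cv2.imread('pics/scene2.png')[160:270,220:320],None,fx=4,fy=4,interpolation=cv2.INTER_CUBIC)
b=cv2.copyMakeBorder(b,0,a.shape[0]-b.shape[0],0,0,cv2.BORDER_CONSTANT) if a.shape[0]>=b.shape[0] else b
cv2.imwrite('pics/c2.png',np.hstack([a,b]))
s=robot.get_state(); print(s['ee_pos'],s['contact_force'],s['ft_torque'])
```

```text
[0.48243547 0.03250645 0.09326538] [-5.41967014 -2.86745675 -3.50368574] [-0.54777626  1.06880862  0.0066135 ]
```

View pics/c2.png

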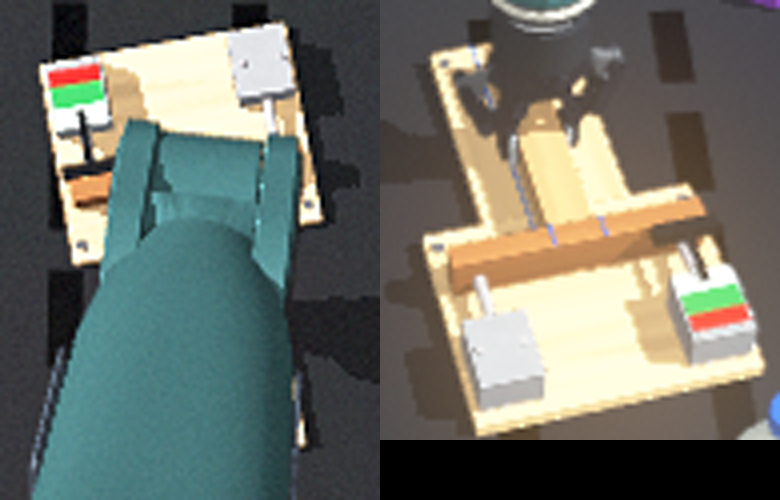

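The rail is just being pushed: the force is about 6 N and the pointer tip at (83,112) is just short of the green. I'll advance in small steps.

servo_tool(
  motion="-0.3 0 0 0 0 0 3; -0.3 0 0 0 0 0 3; -0.3 0 0 0 0 0 3; -0.3 0 0 0 0 0 3; 0 0 0 0 0 0 3; 0 0 0 0 0 0 3; 0 0 0 0 0 0 3; 0 0 0 0 0 0 3",
)

```text
clock: 11.35
ee_pos: [0.4936, 0.0346, 0.0931]
orientation: [-0.002, -0.091, 0.996, -0.0]
contact_force: [-8.9, -4.5, -0.6]
grip_width: 0.0375
gripper_force: 51.2
```

Run:
```python
from h import *
for n in ('top','scene','wrist'): shot(n,n+'3')
a=cv2.resize(cv2.imread('pics/top3.png')[115:175,190:250],None,fx=6.6,fy=6.6,interpolation=cv2.INTER_CUBIC)
b=cv2.resize(cv2.imread('pics/scene3.png')[165:265,225:325],(396,396),interpolation=cv2.INTER_CUBIC)
cv2.imwrite('pics/c3.png',np.hstack([a,b]))
s=robot.get_state(); print(s['ee_pos'],s['contact_force'],s['orientation'],np.degrees(np.arctan2(*rot(s['orientation'])[[1,0],0])),rot(s['orientation'])[:,2])
```

```text
[0.49360209 0.03463568 0.09311936] [-8.38992925 -4.40551011 -0.57157527] [-2.13662065e-03 -9.07529976e-02  9.95871124e-01 -1.81073757e-04] -169.58611673937042 [-4.22273164e-03 -7.48461708e-04 -9.99990804e-01]
```

View pics/c3.png

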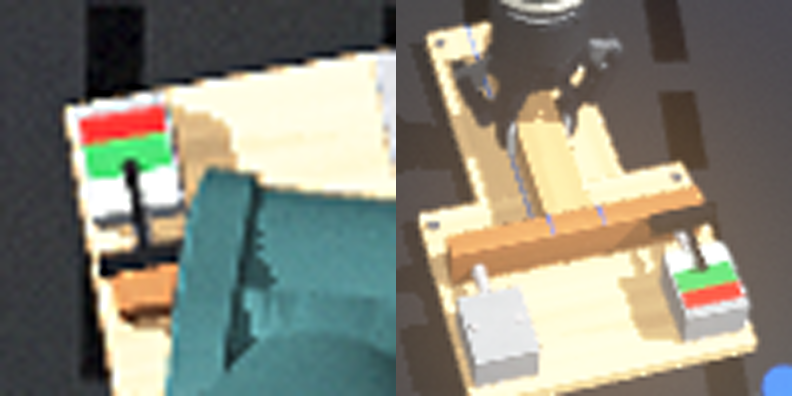

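View pics/wrist3.png

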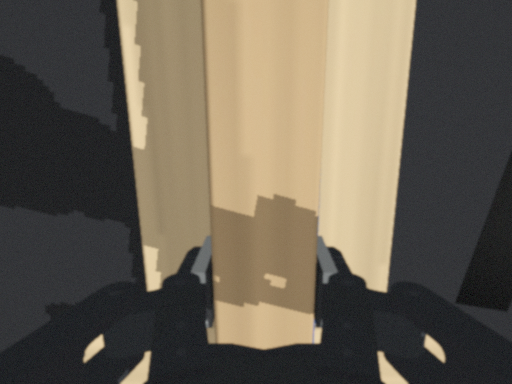

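The pointer tip, at (130,162), is inside the green in the left crop, and the batten sits centred on the bed. I'll nudge 3 mm towards mid-green, then hold.

servo_tool(
  motion="-0.2 0 0 0 0 0 3; -0.1 0 0 0 0 0 3; 0 0 0 0 0 0 3; 0 0 0 0 0 0 3; 0 0 0 0 0 0 3; 0 0 0 0 0 0 3; 0 0 0 0 0 0 3; 0 0 0 0 0 0 3",
)

```text
clock: 12.5
ee_pos: [0.4963, 0.0352, 0.0931]
orientation: [-0.002, -0.091, 0.996, -0.0]
contact_force: [-10.3, -4.8, -0.4]
grip_width: 0.0378
gripper_force: 51.3
```

servo_tool(
  motion="0 0 0 0 0 0 3; 0 0 0 0 0 0 3; 0 0 0 0 0 0 3; 0 0 0 0 0 0 3; 0 0 0 0 0 0 3; 0 0 0 0 0 0 3; 0 0 0 0 0 0 3; 0 0 0 0 0 0 3",
)

```text
clock: 13.5
ee_pos: [0.4964, 0.0351, 0.0931]
orientation: [-0.002, -0.091, 0.996, -0.0]
contact_force: [-10.4, -3.6, -0.6]
grip_width: 0.0374
gripper_force: 51.3
```

servo_tool(
  motion="0 0 0 0 0 0 3; 0 0 0 0 0 0 3; 0 0 0 0 0 0 3; 0 0 0 0 0 0 3; 0 0 0 0 0 0 3; 0 0 0 0 0 0 3; 0 0 0 0 0 0 3; 0 0 0 0 0 0 3",
)

```text
clock: 14.5
ee_pos: [0.4964, 0.0352, 0.0931]
orientation: [-0.002, -0.091, 0.996, -0.0]
contact_force: [-10.9, -3.7, -0.1]
grip_width: 0.0373
gripper_force: 51.3
```

Run:
```python
from h import *
c=shot('top','top4');shot('scene','scene4')
a=cv2.resize(cv2.imread('pics/top4.png')[115:175,190:250],None,fx=6.6,fy=6.6,interpolation=cv2.INTER_CUBIC)
b=cv2.resize(cv2.imread('pics/scene4.png')[165:265,225:325],(396,396),interpolation=cv2.INTER_CUBIC)
cv2.imwrite('pics/c4.png',np.hstack([a,b]))
s=robot.get_state(); print(s['clock'],s['ee_pos'],s['contact_force'])
```

```text
14.6 [0.49636733 0.03515985 0.09307865] [-9.84937998 -4.25420381 -0.71943977]
```

View pics/c4.png

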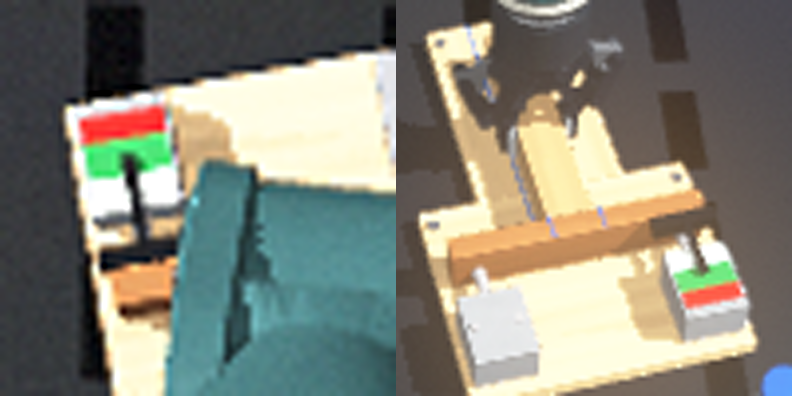

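The pointer tip, at (130,157), is near mid-green. The force has been steady at about 11 N for over 2 s and the batten lies flat between the lines, so I'm handing in.

```bash
python3 -c "
from station import robot
print(robot.close_job())"
```

```text
the job is handed in; nothing more can be done
None
```

I handed the job in with the robot still holding the longer batten flat, square and centred against the rail; it had been steady for over 2 s at about 11 N with the pointer near mid-green, but the verdict was not shown to me.

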